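Hang the finished cell pack on the two-hook rack

ROBOT

A 6-joint arm with a two-finger parallel gripper is mounted at the origin on the work surface. World frame = base frame: x ahead of the robot, y to its left, z up, the work surface at z = 0. Lengths are in m, angles in rad, forces in N, time in s.
With the tool pointing down it reaches from about 0.3 to 0.775 m from the base axis. Payload 14.6 kg.
Tool frame: the origin (TCP) lies on the front face of the gripper's body, between the roots of the fingers; the fingertips stand ctrl.nose_length ahead of it and the grasp point (between the pads) lies 78 mm ahead of it (ctrl.nose_length is the distance from the TCP to the fingertips, in m); z points along the fingers, y is the line along which they close (so a half turn about z gives the same grasp; the last joint's range is limited). The gripper opens to 94 mm and grips with 3 to 60 N. Pads are 16 mm wide; open, the fingers measure 119 mm over their backs; the gripper's body (75 mm by 177 mm) begins 78 mm behind the grasp point.
Start: joints at [1.157, 0.3, 1.521, -0, 1.321, -0.067], TCP at [0.187, 0.517, 0.303] pointing down, gripper open.
Joint ranges: [-3.03, 3.03], [-0.79, 2.21], [0.23, 2.52], [-1.04, 4.18], [0, 3.07], [-2.55, 2.55]. Speed limits (rad/s): [2.22, 2.22, 2.57, 3.14, 3.14, 3.14].

INTERFACE

Orientations are given as a unit quaternion [w, x, y, z].
In Python, from rig import ctrl gives the robot as it stands.
- The arm moves only by the shell command python3 shift.py FILE [FORCE], which reads ROWS from the file FILE. ROWS is a JSON list of rows, 1 to 12 of them, each of 5 numbers: the opening from 0.0 (shut) to 1.0 (fully open), then dx, dy, dz in m, then a turn about the tool's z in rad; each row shifts and turns the commanded pose from where the row before left it, along the tool's axes as they then stand; what a row does not reach is not made up. A row lasts 1/10 s, in which the tool goes at most 0.05 m and 0.15 rad, less where a joint would pass 70% of its speed; a pose out of reach is approached as far as the arm can. The fingers move at their own pace and stop on an object; FORCE is the grip in N (left out, the last holds). Time passes only in rows, so rows that do not move let the fingers close. It prints the time, the measured TCP pose, the force, the opening and the grip force at its end. Input that does not fit is refused with a message, and nothing moves.
- ctrl.get_state(): the state, without advancing time (a new reading comes with each control period).
- ctrl.get_image(name): name is "side" or "top"; returns the picture (420x560x3 uint8, red, green, blue); there is no depth.
- ctrl.get_calibration(name): a dict with "K" (3x3 intrinsics, pixels), "extrinsics" (4x4, takes a point from camera to world coordinates). Camera axes: x right, y down, z forward; pixel columns grow to the right and rows downward; lengths in m; the calibration is good to about 2 mm. A picture is of the moment at which its call begins. get_calibration takes no time and is no camera call.
- ctrl.finish_job(): hands the job in; it is judged then, once.
The state is a dict: "time": time; "qpos": joint angles; "qvel": joint speeds; "tau": joint torques, N m; "tool_pos": TCP position; "ee_rot": TCP orientation; "force": force on the tool from outside, world axes, zero at the start; "wrist_torque": the same for the moment, N m; "grip_width": opening from 0.0 (shut) to 1.0 (fully open); "finger_force": force on a finger pad.
Only numpy, scipy, OpenCV 4.12 (cv2) and the standard library are available. Lean on these libraries where they do the work, as an engineer would, in place of code of your own. Each camera call takes 0.05 s, during which the arm holds its last target. There are 200 camera calls.

TASK

Pick up the finished cell pack, the one with black end plates, welded strips and an orange grip, and hang it on the rack by laying its bar in both hooks. Make sure both ends of the bar are down in their hooks before you let go, and leave the unfinished white pack with the blue grip where it stands.

Things in the scene. Friction and masses are not known exactly. Their poses are not given: they have to be found in the camera images.
- black_pack: Finished pack, loose, upright on the table: 2 x 6 round cells between black end plates with brass strips, 66 (x) x 148 (y) x 54 mm high, about 0.5 to 0.8 kg. Two steel straps carry a hanging bar above it, with an orange grip block on its middle, 18 mm thick (x), 50 long (y), 97 to 127 mm above the underside. Origin: centre of underside, z up. May hang either way round.
- black_bar (a point): Middle of the black pack's hanging bar, on its axis, 105 mm above the pack's underside; axes as the pack's. The bar is round steel, 10 mm thick, 240 mm long along y; each end sticks out 46 mm past the pack's sides.
- white_pack: Unfinished pack, loose, to be left alone: same shape and size as the black one, with bar and grip, but white end plates, no strips, four empty sockets and a blue grip; 0.65 kg. Origin: centre of underside, z up.
- rack: Fixed rack, base 130 (x) x 240 (y) x 12 mm. Origin: centre of underside. At y = +95 and -95 mm: a blue post at x = +48, 167 mm high, with an 8 mm red hook open upward, trough at x = 0, tip at x = -23, 161 high, mouth 38 mm wide in x. Seated, the bar lies along y over x = 0, its axis 135 mm above the origin; the pack hangs between the hooks, 16 mm free each side, its underside 30 mm up.

How it is judged:
By the outcome, as a careful person would: the job done as asked, in the order asked, and still so for the second after the job is handed in, with the robot touching nothing.
It also fails if it takes over 42 s, if anything falls off the work surface, if the arm or the gripper's body presses on something with over 40 N, if the wrist force passes 120 N, or if a joint passes its speed limit or range.

## Working session

There is one attempt and no reset: what is moved stays moved. The work goes in short steps, Python scripts to look and compute and a shell command to move; the robot and the scene stay as the last step left them, time stands still between calls to the robot, and variables do not carry over. Pictures are saved under pics/ and viewed, at most 10 in all, crops included, and the job is handed in when it is done.

```bash
ls; mkdir -p pics
python3 - <<'E'
from rig import ctrl
import cv2
print(ctrl.nose_length); s=ctrl.get_state(); print(s['tool_pos'],s['ee_rot'],s['force'])
for n in("side","top"):
    cv2.imwrite(f"pics/{n}0.png",ctrl.get_image(n)[...,::-1]); c=ctrl.get_calibration(n); print(n,c['K'].tolist() if hasattr(c['K'],'tolist') else c['K'],c['extrinsics'])
E
```

```text
pics
rig.py
shift.py
0.0972
[0.18685948 0.51711222 0.302082  ] [-1.48627321e-04  1.72510632e-01  9.85007477e-01 -5.75279828e-04] [-0.44085654 -0.70178889  0.13025348]
side [[519.8356847296044, 0.0, 290.26787568422384], [0.0, 519.8356847296044, 215.07786276297995], [0.0, 0.0, 1.0]] [[ 0.95354546 -0.16597679  0.25140161  0.31324361]
 [-0.30118374 -0.50786049  0.80707253 -0.80865714]
 [-0.00627836 -0.84529842 -0.53425758  0.597031  ]
 [ 0.          0.          0.          1.        ]]
top [[418.69392870275743, 0.0, 279.66810434990043], [0.0, 418.69392870275743, 209.52481586693625], [0.0, 0.0, 1.0]] [[ 8.34782009e-02 -9.68430960e-01  2.34889048e-01  3.63723924e-01]
 [-9.96509550e-01 -8.10484136e-02  1.99968086e-02 -5.77077276e-03]
 [-3.28143856e-04 -2.35738477e-01 -9.71816476e-01  8.93167772e-01]
 [ 0.00000000e+00  0.00000000e+00  0.00000000e+00  1.00000000e+00]]
```

View pics/top0.png

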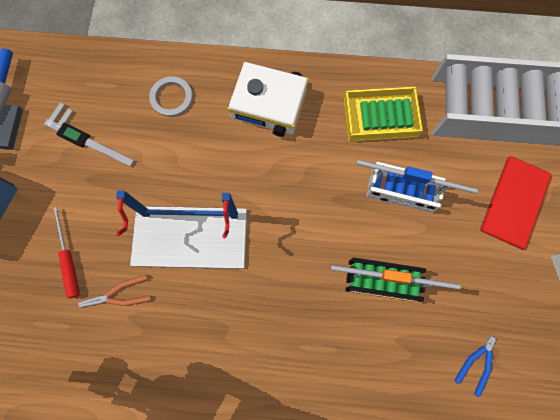

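View pics/side0.png

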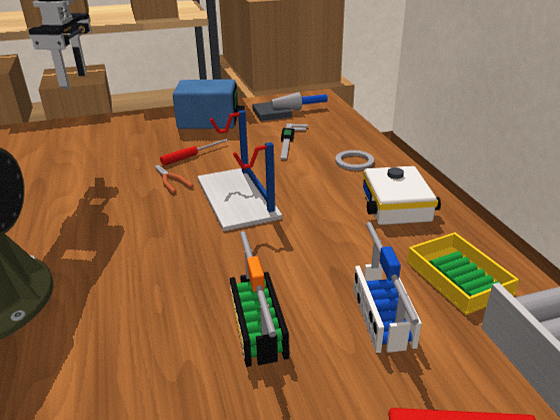

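Top view: orange grip at about (398,276) with bar ends near (332,268) and (460,287); rack plate about (131–246, 208–268), posts at its far edge, hooks open toward the robot. White pack at (405,185). Side view: orange grip at (256,272), post tops at (241,112) and (268,145).

```bash
cat > h.py <<'E'
import numpy as np, cv2
from rig import ctrl
cal={n:ctrl.get_calibration(n) for n in("side","top")}
def ray(n,p):
    K=np.array(cal[n]['K']);E=np.array(cal[n]['extrinsics'])
    d=E[:3,:3]@np.linalg.solve(K,[p[0],p[1],1]); return E[:3,3],d/np.linalg.norm(d)
def plane(n,p,z):
    o,d=ray(n,p); return o+d*(z-o[2])/d[2]
def tri(ps,pt):
    a,u=ray("side",ps);b,v=ray("top",pt)
    t=np.linalg.lstsq(np.c_[u,-v],b-a,rcond=None)[0]
    p,q=a+t[0]*u,b+t[1]*v; return (p+q)/2,np.linalg.norm(p-q)
def mask(im,h0,h1,s=120,v=60,roi=None,smax=255):
    m=cv2.inRange(cv2.cvtColor(im,cv2.COLOR_RGB2HSV),(h0,s,v),(h1,smax,255))
    if roi:
        k=np.zeros_like(m);x0,y0,x1,y1=roi;k[y0:y1,x0:x1]=1;m=m*k
    return m
def big(m):
    c=max(cv2.findContours(m,cv2.RETR_EXTERNAL,cv2.CHAIN_APPROX_NONE)[0],key=cv2.contourArea)
    return c[:,0,:]
def cen(c): M=cv2.moments(c); return M['m10']/M['m00'],M['m01']/M['m00']
E
python3 - <<'E'
from h import *
np.set_printoptions(precision=4,suppress=True)
S,T=ctrl.get_image("side"),ctrl.get_image("top")
so=big(mask(S,5,20,180,150,(240,250,275,295)));to=big(mask(T,5,20,180,180,(375,260,420,295)))
print("orange",cen(so),cen(to),tri(cen(so),cen(to)),cv2.boundingRect(so),cv2.boundingRect(to))
# bar in top view: grey pixels
m=mask(T,0,179,0,110,(325,255,470,300),70); 
ys,xs=np.nonzero(m); c=big(cv2.morphologyEx(m,cv2.MORPH_CLOSE,np.ones((3,3))))
print("bar px",xs.min(),ys[xs==xs.min()],xs.max(),ys[xs==xs.max()])
for x in(xs.min(),xs.max()): print(plane("top",(x,ys[xs==x].mean()),.105))
# rack plate
m=mask(T,0,179,0,150,(120,195,260,280),60); c=big(m); r=cv2.minAreaRect(c)
for p in cv2.boxPoints(r): print("plate",p,plane("top",p,.012))
# posts, hooks
for n,I,roi in(("top",T,(105,180,250,250)),("side",S,(200,100,285,215))):
  for nm,hs in(("blue",[(100,130)]),("red",[(0,6),(172,179)])):
    m=sum(mask(I,a,b,130,50,roi) for a,b in hs)
    for c in cv2.findContours(m,0,2)[0]:
        if cv2.contourArea(c)>25:
            c=c[:,0];print(n,nm,cv2.boundingRect(c),"L",c[c[:,0].argmin()],"R",c[c[:,0].argmax()],"T",c[c[:,1].argmin()],"B",c[c[:,1].argmax()])
a=np.hstack([cv2.resize(T[180:280,100:260],None,fx=2.4,fy=2.4,interpolation=2),cv2.resize(T[225:325,320:480],None,fx=2.4,fy=2.4,interpolation=2)])
b=cv2.resize(S[100:235,180:420],None,fx=2.4,fy=2.4,interpolation=2);b=np.hstack([b,np.zeros((b.shape[0],a.shape[1]-b.shape[1],3),np.uint8)])
cv2.imwrite("pics/crop.png",np.vstack([a,b])[...,::-1])
E
```

```text
orange (255.58434959349592, 270.8612804878049) (397.03636363636366, 275.7174242424242) (array([ 0.4442, -0.215 ,  0.1172]), np.float64(0.0007641362406570624)) (247, 255, 17, 36) (384, 270, 27, 13)
bar px 331 [265 266 267 268 269] 460 [285 286 287 288]
[ 0.4518 -0.0947  0.105 ]
[ 0.4358 -0.335   0.105 ]
plate [130. 208.] [0.553 0.336 0.012]
plate [246. 208.] [0.574  0.0854 0.012 ]
plate [246. 267.] [0.4473 0.0723 0.012 ]
plate [130. 267.] [0.427  0.3146 0.012 ]
top blue (222, 193, 15, 25) L [222 194] R [236 217] T [223 193] B [232 217]
top blue (117, 191, 106, 25) L [117 192] R [222 215] T [118 191] B [143 215]
top red (223, 201, 6, 37) L [223 201] R [228 229] T [223 201] B [223 237]
top red (116, 198, 12, 38) L [116 233] R [127 225] T [119 198] B [116 235]
side blue (242, 143, 33, 69) L [242 170] R [274 209] T [265 143] B [269 211]
side blue (238, 110, 10, 54) L [238 110] R [247 162] T [238 110] B [244 163]
side blue (200, 100, 34, 28) L [200 100] R [233 111] T [200 100] B [200 127]
side red (233, 145, 34, 24) L [233 153] R [266 147] T [263 145] B [242 168]
side red (210, 112, 29, 22) L [210 118] R [238 116] T [234 112] B [219 133]
```

View pics/crop.png

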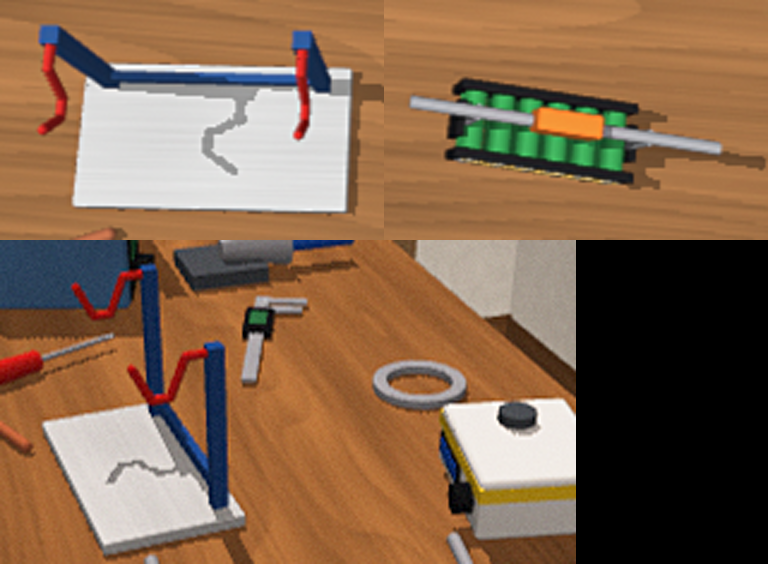

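Crop: post tops (top view) ≈ (120.8,194.6),(226.2,196.7); hook tips ≈ (117.5,234),(224.6,236); side view post tops ≈ (242,111.7),(268.7,144.6), tips ≈ (211.7,119.6),(235,154). Now triangulating them.

Run:
```python
from h import *
np.set_printoptions(precision=4,suppress=True)
P={}
for n,s,t in(("postA",(242,111.7),(120.8,194.6)),("postB",(268.7,144.6),(226.2,196.7)),("tipA",(211.2,119),(117.2,234.5)),("tipB",(234.7,153.5),(224.4,236.5))):
    P[n],e=tri(s,t); print(n,P[n],e)
    print('   top@z',plane("top",t,.167 if 'post' in n else .159), 'side@z',plane("side",s,.167 if 'post' in n else .159))
for a in("post","tip"):
    d=P[a+"A"]-P[a+"B"];print(a,np.linalg.norm(d[:2]),"yaw",np.arctan2(-d[0],d[1]),(P[a+"A"]+P[a+"B"])/2)
T=ctrl.get_image("top")
c=big(mask(T,0,179,0,150,(120,195,260,280),60))
q=cv2.approxPolyDP(c.reshape(-1,1,2),4,True)[:,0]
for p in q: print(p,plane("top",p,.012))
# front edge line fit & right edge
pts=np.array([plane("top",p,.012)[:2] for p in c])
for nm,sel in(("front",(c[:,1]>258)&(c[:,0]>140)&(c[:,0]<238)),("right",(c[:,0]>240)&(c[:,1]>216)&(c[:,1]<260)),("left",(c[:,0]<142)&(c[:,1]>216)&(c[:,1]<258))):
    l=cv2.fitLine(pts[sel].astype(np.float32),cv2.DIST_HUBER,0,.01,.01).ravel();print(nm,l,np.arctan2(l[1],l[0]))
```

```text
postA [0.5441 0.2973 0.165 ] 0.0012302860575594474
   top@z [0.5429 0.2965 0.167 ] side@z [0.5436 0.2924 0.167 ]
postB [0.5552 0.1074 0.1647] 0.0006129448992099569
   top@z [0.5549 0.107  0.167 ] side@z [0.5535 0.1023 0.167 ]
tipA [0.4723 0.2939 0.1578] 0.0011566255199398922
   top@z [0.4715 0.2935 0.159 ] side@z [0.4724 0.2911 0.159 ]
tipB [0.4844 0.1033 0.1575] 0.0006397792529082023
   top@z [0.4838 0.1031 0.159 ] side@z [0.4842 0.1003 0.159 ]
post 0.19028668898826154 yaw 0.05842329747504447 [0.5496 0.2023 0.1648]
tip 0.19107920056743802 yaw 0.06356536161370319 [0.4783 0.1986 0.1577]
[246 209] [0.5718 0.0851 0.012 ]
[237 208] [0.5724 0.1048 0.012 ]
[243 219] [0.5492 0.0893 0.012 ]
[229 217] [0.5511 0.1199 0.012 ]
[225 238] [0.5048 0.1232 0.012 ]
[223 216] [0.5522 0.133  0.012 ]
[173 219] [0.5366 0.2396 0.012 ]
[136 212] [0.5453 0.3215 0.012 ]
[130 265] [0.4311 0.3153 0.012 ]
[243 267] [0.4468 0.0786 0.012 ]
front [ 0.0615 -0.9981  0.4389  0.1916] -1.5092311
right [0.9976 0.0686 0.5088 0.0823] 0.06868324
left [0.9981 0.0615 0.4908 0.3187] 0.061532605
```

Checks hold: grip at (0.444, −0.215) z 0.117, bar length 241 mm, post spacing 190 mm, post-to-tip 71 mm. Rack trough is at (0.5017, 0.1998), yaw 0.0615; pack yaw is −0.0665. I turn the tool first.

```bash
cat >> h.py <<'E'
def togo(x,y,z,yaw):
    "remaining shift in tool axes, and turn so that tool y lies at yaw"
    from scipy.spatial.transform import Rotation as Ro
    s=ctrl.get_state();w=s['ee_rot'];R=Ro.from_quat([w[1],w[2],w[3],w[0]]).as_matrix()
    print("t",round(s['time'],2),"tcp",np.round(s['tool_pos'],4),"shift",np.round(R.T@(np.array([x,y,z])-s['tool_pos']),4),
     "turn",round(-(yaw-np.arctan2(R[1,1],R[0,1])),4),"z",np.round(R[:,2],4),"q",np.round(s['qpos'],2),"F",np.round(s['force'],1),"w",round(float(s['grip_width']),3),"ff",s['finger_force'])
E
echo '[[1, 0, 0, 0, 0.143], [1, 0, 0, 0, 0.143], [1, 0, 0, 0, 0.143], [1, 0, 0, 0, 0.143], [1, 0, 0, 0, 0.143], [1, 0, 0, 0, 0.143], [1, 0, 0, 0, 0.143], [1, 0, 0, 0, 0.143], [1, 0, 0, 0, 0.143], [1, 0, 0, 0, 0]]' > mv.in && python3 shift.py mv.in
python3 -c "
from h import *
togo(.4438,-.2148,.26,-.0665)"
```

```text
time: 1.25
tool_pos: [0.1869, 0.5172, 0.3025]
ee_rot: [0.0, 0.73, 0.684, -0.0]
force: [-0.4, -0.5, 0.1]
grip_width: 1.004
finger_force: 0.0
t 1.25 tcp [0.1869 0.5172 0.3025] shift [-0.7137  0.3042  0.0426] turn 0.0011 z [-1.e-04 -2.e-04 -1.e+00] q [1.16 0.3  1.52 0.   1.32 1.22] F [-0.4 -0.5  0.1] w 1.004 ff 0.0
```

```bash
echo '[[1, -0.036, 0.015, 0, 0], [1, -0.036, 0.015, 0, 0], [1, -0.036, 0.015, 0, 0], [1, -0.036, 0.015, 0, 0], [1, -0.036, 0.015, 0, 0], [1, -0.036, 0.015, 0, 0], [1, -0.036, 0.015, 0, 0], [1, -0.036, 0.015, 0, 0], [1, -0.036, 0.015, 0, 0], [1, -0.036, 0.015, 0, 0], [1, -0.036, 0.015, 0, 0], [1, -0.036, 0.015, 0, 0]]' > mv.in && python3 shift.py mv.in >/dev/null
echo '[[1, -0.036, 0.015, 0, 0], [1, -0.036, 0.015, 0, 0], [1, -0.036, 0.015, 0, 0], [1, -0.036, 0.015, 0, 0], [1, -0.036, 0.015, 0, 0], [1, -0.036, 0.015, 0, 0], [1, -0.036, 0.015, 0, 0], [1, 0, 0, 0.02, 0], [1, 0, 0, 0.02, 0], [1, 0, 0, 0, 0], [1, 0, 0, 0, 0]]' > mv.in && python3 shift.py mv.in
python3 -c "
from h import *
togo(.4438,-.2148,.19,-.0665)"
```

```text
time: 3.55
tool_pos: [0.4284, -0.1833, 0.2632]
ee_rot: [-0.0, 0.728, 0.685, -0.0]
force: [0.7, -0.0, -0.4]
grip_width: 1.0
finger_force: 0.0
t 3.55 tcp [ 0.4284 -0.1833  0.2632] shift [-0.0305  0.0173  0.0732] turn 0.0062 z [-1.e-04 -0.e+00 -1.e+00] q [-0.48  0.15  1.8  -0.    1.19 -0.42] F [ 0.7 -0.  -0.4] w 1.0 ff 0.0
```

```bash
echo '[[1, -0.015, 0.009, 0, 0.006], [1, -0.0155, 0.0083, 0, 0], [1, 0, 0, 0.02, 0], [1, 0, 0, 0.02, 0], [1, 0, 0, 0.02, 0], [1, 0, 0, 0.013, 0], [1, 0, 0, 0, 0], [1, 0, 0, 0, 0]]' > mv.in && python3 shift.py mv.in
python3 - <<'E'
from h import *
togo(.4438,-.2148,.19,-.0665)
cv2.imwrite("pics/side1.png",ctrl.get_image("side")[130:400,150:450][...,::-1].repeat(2,0).repeat(2,1))
E
```

```text
time: 4.35
tool_pos: [0.444, -0.215, 0.1907]
ee_rot: [0.001, 0.731, 0.683, 0.0]
force: [-0.6, 1.2, -0.3]
grip_width: 1.002
finger_force: 0.0
t 4.35 tcp [ 0.444  -0.215   0.1907] shift [ 0.0002 -0.0002  0.0007] turn -0.0018 z [ 1.e-03 -6.e-04 -1.e+00] q [-0.53  0.3   1.8  -0.    1.04 -0.46] F [-0.6  1.2 -0.3] w 1.002 ff 0.0
```

View pics/side1.png

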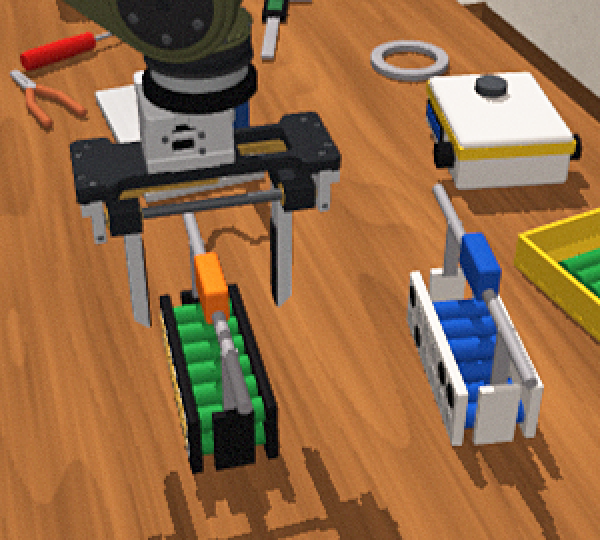

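The fingers straddle the orange grip (crop (210,285)), clear of the white pack. Closing.

```bash
echo '[[0.1, 0, 0, 0, 0], [0.1, 0, 0, 0, 0], [0.1, 0, 0, 0, 0], [0.1, 0, 0, 0, 0], [0.1, 0, 0, 0, 0], [0.1, 0, 0, 0, 0], [0.1, 0, 0, 0, 0], [0.1, 0, 0, 0, 0], [0.1, 0, 0, 0, 0], [0.1, 0, 0, 0, 0]]' > mv.in && python3 shift.py mv.in 40
```

```text
time: 5.4
tool_pos: [0.4437, -0.2149, 0.1897]
ee_rot: [0.0, 0.731, 0.682, 0.0]
force: [4.5, -1.5, -5.7]
grip_width: 0.187
finger_force: 40.4
```

```bash
echo '[[0.1, 0, 0, -0.01, 0], [0.1, 0, 0, -0.01, 0], [0.1, 0, 0, -0.02, 0], [0.1, 0, 0, -0.02, 0], [0.1, 0, 0, -0.02, 0], [0.1, 0, 0, -0.02, 0], [0.1, 0, 0, 0, 0], [0.1, 0, 0, 0, -0.064], [0.1, 0, 0, 0, -0.064], [0.1, 0, 0, 0, 0], [0.1, 0, 0, 0, 0]]' > mv.in && python3 shift.py mv.in
python3 -c "
from h import *
togo(.392,.193,.292,.0615)"
```

```text
time: 6.5
tool_pos: [0.4434, -0.2148, 0.2891]
ee_rot: [-0.0, 0.687, 0.727, -0.0]
force: [0.5, -0.5, -6.6]
grip_width: 0.194
finger_force: 40.0
t 6.5 tcp [ 0.4434 -0.2148  0.2891] shift [ 0.4101 -0.028  -0.0027] turn -0.0044 z [-8.e-04  5.e-04 -1.e+00] q [-0.53  0.18  1.7  -0.    1.26 -0.58] F [ 0.5 -0.5 -6.6] w 0.194 ff 39.9968147277832
```

```bash
echo '[[0.1, 0.01, 0, -0.001, -0.004], [0.1, 0.02, -0.002, -0.001, 0], [0.1, 0.03, -0.002, -0.001, 0], [0.1, 0.04, -0.004, 0, 0], [0.1, 0.04, -0.004, 0, 0], [0.1, 0.04, -0.004, 0, 0], [0.1, 0.04, -0.004, 0, 0], [0.1, 0.04, -0.004, 0, 0], [0.1, 0.04, -0.002, 0, 0], [0.1, 0.04, -0.002, 0, 0], [0.1, 0.03, 0, 0, 0], [0.1, 0.02, 0, 0, 0]]' > mv.in && python3 shift.py mv.in >/dev/null
echo '[[0.1, 0.01, 0, 0, 0], [0.1, 0.01, 0, 0, 0], [0.1, 0, 0, 0, 0], [0.1, 0, 0, 0, 0], [0.1, 0, 0, 0, 0]]' > mv.in && python3 shift.py mv.in
python3 - <<'E'
from h import *
togo(.392,.193,.292,.0615)
T,S=ctrl.get_image("top"),ctrl.get_image("side")
a=cv2.resize(T[170:350,70:290],None,fx=2,fy=2);b=cv2.resize(S[70:250,110:300],None,fx=2,fy=2)
cv2.imwrite("pics/pre.png",np.hstack([a,b[:a.shape[0]]])[:600,:800,::-1]);np.savez("pre.npz",T=T,S=S)
E
```

```text
time: 8.2
tool_pos: [0.3899, 0.1919, 0.2926]
ee_rot: [0.0, 0.685, 0.729, -0.0]
force: [-0.1, 0.5, -7.2]
grip_width: 0.19
finger_force: 40.0
t 8.2 tcp [0.3899 0.1919 0.2926] shift [0.001  0.0021 0.0006] turn 0.0005 z [-1.e-04 -2.e-04 -1.e+00] q [ 0.37  0.05  1.84 -0.    1.25  0.31] F [-0.1  0.5 -7.2] w 0.19 ff 39.99738693237305
```

View pics/pre.png

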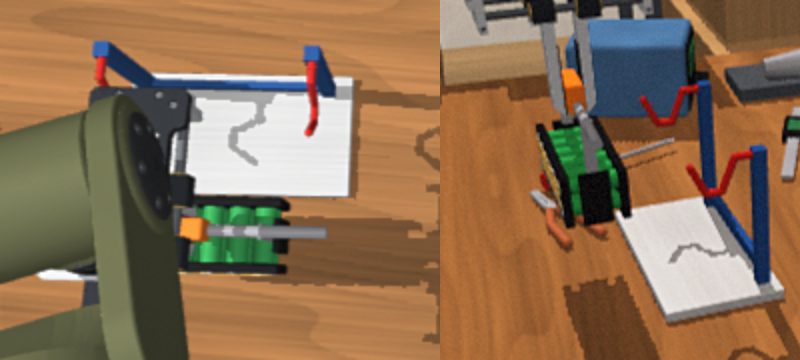

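Pre-hang view: the pack hangs level in the gripper in front of the rack, near bar end at about top (233,286), side (186,156); both hooks are clear. I'll check the bar's pose in hand.

Run:
```python
from h import *
np.set_printoptions(precision=4,suppress=True)
d=np.load("pre.npz");T,S=d['T'],d['S']
m=mask(T,0,179,0,110,(190,275,245,298),60);ys,xs=np.nonzero(m)
xe=xs.max();te=(xe,ys[xs>=xe-2].mean());print("top end",te,plane("top",te,.2076))
m=mask(S,0,179,0,90,(165,118,195,165),60);c=big(m);l=cv2.fitLine(c,cv2.DIST_HUBER,0,.01,.01).ravel();b=c[c[:,1].argmax()];print("side",cv2.boundingRect(c),b,l)
print(tri(b,te))
so=big(mask(S,5,20,180,150,(160,95,190,130)));to=big(mask(T,5,20,180,150,(155,270,180,300)));print(cv2.boundingRect(so),cen(so),plane("side",cen(so),.220),cv2.boundingRect(to))
# predicted bar direction in both pictures
def proj(n,X):
    E=np.linalg.inv(np.array(cal[n]['extrinsics']));p=np.array(cal[n]['K'])@(E[:3,:3]@X+E[:3,3]);return p[:2]/p[2]
for n in cal: print(n,"pred end",proj(n,np.array([.3973,.0721,.2076])),"pred at 60",proj(n,np.array([.3936,.132,.2076])))
```

```text
top end (np.int64(232), np.float64(286.0)) [0.3965 0.0744 0.2076]
side (177, 118, 14, 38) [183 155] [  0.0576   0.9983 183.8182 134.5737]
(array([0.3908, 0.0778, 0.1813]), np.float64(0.013966570028938084))
(171, 105, 11, 22) (175.8731443994602, 113.38056680161944) [0.3892 0.1893 0.22  ] (160, 279, 12, 11)
side pred end [189.2491 142.044 ] pred at 60 [182.7447 129.8591]
top pred end [233.4598 285.6104] pred at 60 [196.3212 284.7859]
```

The bar is level and where predicted (end within 2 mm). Now moving in over the hooks.

```bash
echo '[[0.1, 0.001, 0.002, 0, 0], [0.1, 0, 0.01, 0, 0], [0.1, 0, 0.02, 0, 0], [0.1, 0, 0.02, 0, 0], [0.1, 0, 0.02, 0, 0], [0.1, 0, 0.02, 0, 0], [0.1, 0, 0.01, 0, 0], [0.1, 0, 0.01, 0, 0], [0.1, 0, 0, 0, 0], [0.1, 0, 0, 0, 0], [0.1, 0, 0, 0, 0]]' > mv.in && python3 shift.py mv.in
python3 - <<'E'
from h import *
togo(.5017,.1998,.2197,.0615)
T,S=ctrl.get_image("top"),ctrl.get_image("side")
a=cv2.resize(T[150:330,70:290],None,fx=2,fy=2);b=cv2.resize(S[70:250,140:310],None,fx=2,fy=2)
cv2.imwrite("pics/over.png",np.hstack([a,b])[...,::-1])
E
```

```text
time: 9.4
tool_pos: [0.5011, 0.2006, 0.2927]
ee_rot: [-0.0, 0.684, 0.729, -0.0]
force: [0.1, 0.2, -6.9]
grip_width: 0.19
finger_force: 40.0
t 9.4 tcp [0.5011 0.2006 0.2927] shift [-0.0009  0.0006  0.073 ] turn 0.0017 z [-1.e-04  0.e+00 -1.e+00] q [0.31 0.29 1.56 0.   1.29 0.25] F [ 0.1  0.2 -6.9] w 0.19 ff 39.99742090702057
```

View pics/over.png

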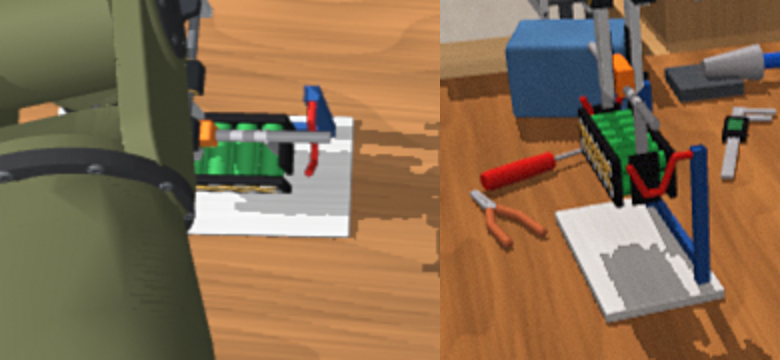

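The pack is between the hooks, with the bar over the near hook's trough (top crop (313,137)) and no contact. Lowering.

```bash
echo '[[0.1, -0.001, 0.0005, 0.01, 0.001], [0.1, 0, 0, 0.01, 0], [0.1, 0, 0, 0.01, 0], [0.1, 0, 0, 0.01, 0], [0.1, 0, 0, 0.01, 0], [0.1, 0, 0, 0.01, 0], [0.1, 0, 0, 0.005, 0], [0.1, 0, 0, 0.003, 0], [0.1, 0, 0, 0, 0], [0.1, 0, 0, 0, 0], [0.1, 0, 0, 0, 0]]' > mv.in && python3 shift.py mv.in | grep -v rot
python3 -c "
from h import *
togo(.5017,.1998,.2197,.0615)"
```

```text
time: 10.6
tool_pos: [0.5022, 0.1996, 0.2251]
force: [-0.0, -0.2, -7.8]
grip_width: 0.188
finger_force: 40.0
t 10.6 tcp [0.5022 0.1996 0.2251] shift [ 0.0002 -0.0005  0.0054] turn 0.0006 z [ 8.e-04  2.e-04 -1.e+00] q [ 0.31  0.36  1.64 -0.    1.15  0.25] F [-0.  -0.2 -7.8] w 0.188 ff 39.997379779815674
```

```bash
echo '[[0.1, 0, 0, 0.002, 0], [0.1, 0, 0, 0.002, 0], [0.1, 0, 0, 0, 0], [0.1, 0, 0, 0, 0], [0.1, 0, 0, 0, 0]]' > mv.in && python3 shift.py mv.in | grep -v rot; echo '[[0.1, 0, 0, 0.0015, 0], [0.1, 0, 0, 0, 0], [0.1, 0, 0, 0, 0], [0.1, 0, 0, 0, 0]]' > mv.in && python3 shift.py mv.in | grep -v rot
```

```text
time: 11.1
tool_pos: [0.5021, 0.1996, 0.2207]
force: [0.3, 0.1, -6.2]
grip_width: 0.19
finger_force: 40.0
time: 11.5
tool_pos: [0.5022, 0.1996, 0.2193]
force: [0.6, 0.1, -4.1]
grip_width: 0.186
finger_force: 40.0
```

```bash
echo '[[0.1, 0, 0, 0.001, 0], [0.1, 0, 0, 0, 0], [0.1, 0, 0, 0, 0], [0.1, 0, 0, 0, 0]]' > mv.in && python3 shift.py mv.in | grep -v rot; echo '[[0.1, 0, 0, 0.001, 0], [0.1, 0, 0, 0, 0], [0.1, 0, 0, 0, 0], [0.1, 0, 0, 0, 0]]' > mv.in && python3 shift.py mv.in | grep -v rot
python3 - <<'E'
from h import *
togo(.5017,.1998,.2197,.0615);ctrl.get_state()
print(ctrl.get_state()['wrist_torque'])
T,S=ctrl.get_image("top"),ctrl.get_image("side")
a=cv2.resize(T[170:290,180:290],None,fx=3,fy=3);b=cv2.resize(S[90:210,190:330],None,fx=3,fy=3)
cv2.imwrite("pics/seat.png",np.hstack([a,b])[...,::-1])
E
```

```text
time: 11.9
tool_pos: [0.5023, 0.1996, 0.2189]
force: [-3.7, -1.3, 6.5]
grip_width: 0.19
finger_force: 40.0
time: 12.3
tool_pos: [0.5023, 0.1997, 0.2188]
force: [-7.2, -2.7, 14.7]
grip_width: 0.187
finger_force: 40.0
t 12.3 tcp [0.5023 0.1997 0.2188] shift [ 0.0002 -0.0006 -0.0009] turn 0.0006 z [ 1.5e-03  4.0e-04 -1.0e+00] q [ 0.31  0.36  1.64 -0.    1.13  0.25] F [-7.2 -2.7 14.7] w 0.187 ff 40.003756284713745
[-0.51592913  1.51273167  0.00605689]
```

View pics/seat.png

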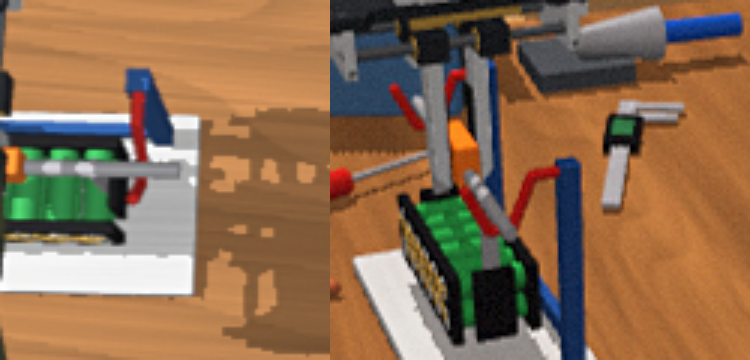

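The bar lies in the near hook (side crop (490,205)) and reaches through the far one. Contact height matches the seated height, and the small moment about x shows both ends carry. I'll relax the push, recheck, then open gently.

```bash
echo '[[0.1, 0, -0.0005, -0.001, 0], [0.1, 0, 0, 0, 0], [0.1, 0, 0, 0, 0], [0.1, 0, 0, 0, 0]]' > mv.in && python3 shift.py mv.in 15| grep -v rot; python3 -c "
from h import *
togo(.5017,.1998,.2197,.0615);print(ctrl.get_state()['wrist_torque'])"
```

```text
time: 12.8
tool_pos: [0.5021, 0.1997, 0.2189]
force: [1.7, -0.1, 7.4]
grip_width: 0.193
finger_force: 15.0
t 12.8 tcp [0.5021 0.1997 0.2189] shift [ 0.0002 -0.0004 -0.0008] turn 0.0004 z [ 1.8e-03  5.0e-04 -1.0e+00] q [ 0.31  0.36  1.64 -0.    1.13  0.25] F [ 1.7 -0.1  7.4] w 0.193 ff 15.001045167446136
[-0.09327398 -0.18328434 -0.06822973]
```

Moments are near zero with a balanced load, so both ends are down. Releasing.

```bash
echo '[[0.1, 0, 0, -0.0005, 0], [0.1, 0, 0, 0, 0], [0.3, 0, 0, 0, 0], [0.4, 0, 0, 0, 0], [0.5, 0, 0, 0, 0], [0.6, 0, 0, 0, 0], [0.7, 0, 0, 0, 0], [0.7, 0, 0, 0, 0], [0.7, 0, 0, 0, 0]]' > mv.in && python3 shift.py mv.in 5| grep -v rot
echo '[[0.7, 0, 0, -0.01, 0], [0.7, 0, 0, -0.02, 0], [0.7, 0, 0, -0.03, 0], [0.7, 0, 0, -0.03, 0], [0.7, 0, 0, -0.03, 0], [0.7, 0, 0, -0.03, 0], [0.7, 0, -0.04, 0, 0], [0.7, 0, -0.04, 0, 0], [0.7, 0, -0.04, 0, 0], [0.7, 0, -0.04, 0, 0], [0.7, 0, 0, 0, 0], [0.7, 0, 0, 0, 0]]' > mv.in && python3 shift.py mv.in| grep -v rot
python3 - <<'E'
from h import *
T,S=ctrl.get_image("top"),ctrl.get_image("side")
a=cv2.resize(T[170:290,80:290],None,fx=2,fy=2);b=cv2.resize(S[90:240,170:330],None,fx=2.3,fy=2.3)
h=b.shape[0];a=np.vstack([a,np.zeros((h-a.shape[0],a.shape[1],3),np.uint8)])
cv2.imwrite("pics/end.png",np.hstack([a,b])[...,::-1])
E
```

```text
time: 13.7
tool_pos: [0.5016, 0.1996, 0.2186]
force: [-0.0, 0.7, 1.5]
grip_width: 0.695
finger_force: 0.0
time: 14.9
tool_pos: [0.3417, 0.1897, 0.3698]
force: [0.3, 0.2, 0.1]
grip_width: 0.7
finger_force: 0.0
```

View pics/end.png

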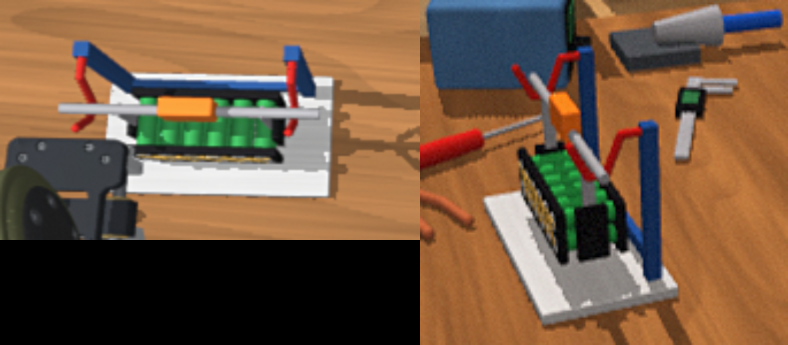

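The pack hangs level with both bar ends in the hooks (top crop (75,108) and (293,112)), and the gripper is clear. Handing in.

```bash
python3 -c "
from rig import ctrl
print(ctrl.finish_job())"
```

```text
the job is handed in; nothing more can be done
None
```

The finished black pack now hangs level on the rack with both bar ends down in their hooks; the white pack was left where it stood, the gripper is clear, and the job was handed in at about 15 s.

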